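Load a light-shielded vial stand and take off its outer hood

TASK

Stand the tall slim vial fully home in the bore of the round stand and let go. Carry the nested double hood by the inner hood's knob, lower it over the vial, without dropping it, until the inner hood sits flat on the stand's foot, and let go. Then lift the outer hood alone by its collar, leaving the inner hood seated and the other things where they are, and finish still holding the outer hood, level and still above the stand, all of it higher than the knob's top.

Things in the scene. Friction and masses are not known exactly. Their poses are not given: they have to be found in the camera images.
- vial: tall slim amber glass vial with a plain metal cap, a plain cylinder 22 mm in diameter and 65 mm tall, 40 g; stands upright and loose on the work surface. Origin at the centre of its underside, z up its axis.
- stand: vial stand, fixed, grey plastic: round foot 112 mm across and 10 mm thick, on it a round socket 60 mm across whose top is 42 mm above the work surface. In its middle a vertical bore, 26 mm across and 32 mm deep (floor 10 mm above the work surface; a seated vial's top is at 75 mm). Origin at the centre of the foot's underside, on the bore's axis.
- tray: plain square steel plate 130 x 130 x 8 mm, fixed on the work surface, on which the nested hoods stand at the start. Origin at the centre of its underside.
- inner_hood: inner hood, about 200 g: aluminium bell, open below, 78 mm outer and 72 mm inner diameter, 76 mm tall with flat 4 mm roof; a 14 mm stem on the roof carries the black knob. It fits over the stand's socket, lower rim on the foot: its origin is then 10 mm above the stand's. Origin at the centre of its lower rim, z up its axis.
- outer_hood: outer hood, about 120 g: white plastic cap resting loosely on the inner hood's roof, 92 mm outer and 86 mm inner diameter, skirt 30 mm deep, flat 4 mm roof (top face 34 mm above its lower rim), on it a round upright collar. Origin at the centre of its lower rim, z up its axis; nested, it is 46 mm above the inner hood's origin.
- stout_vial_a: bystander: short stout amber vial with a metal cap, 28 mm in diameter, 42 mm tall, loose. Origin at the centre of its underside.
- stout_vial_b: bystander: another short stout vial, the same. Origin at the centre of its underside.
- gel_bottle: bystander: clear bottle, 60 mm in diameter, 150 mm tall, loose. Origin at the centre of its underside.
- tape_roll: bystander: roll of paper tape lying flat, 70 mm in diameter, 25 mm high, loose. Origin at the centre of its underside.
- gallipot: bystander: small steel bowl, 70 mm in diameter, 35 mm high, loose. Origin at the centre of its underside.
- knob (a point): top centre of the inner hood's black knob, 140 mm above the inner hood's lower rim. The knob is an upright cylinder 20 mm across and 30 mm high (from 110 to 140 mm). Gripping it lifts both hoods, since the outer one rests on the inner one's roof.
- collar (a point): top centre of the outer hood's collar, 62 mm above the outer hood's lower rim. The collar is a tube 40 mm outer and 28 mm inner diameter, 28 mm high (34 to 62 mm). The knob passes freely through it (4 mm all round) and, nested, stands 32 mm above it. Rising with the collar gripped lifts the outer hood alone.
- thermometer: bystander: flat white digital thermometer lying at the right side, 18 x 120 x 10 mm, loose. Origin at the centre of its underside.
Mind the look-alikes: they are no part of the job. What is shaped like the outer_hood but orange is not meant.

How it is judged:
On the way, in this order (a step that is already met when the one before it is completed fails the run):
1. the tall vial stands fully home in the stand's bore, let go (horizontal distance between vial and stand below 0.005 m and z of vial in the frame of stand between 0.006 and 0.014 m and angle between vial's own z axis and vertical below 0.15 rad and contact force between the fingers and vial below 0.1 N), for 0.2 s.
2. the inner hood sits flat on the stand's foot over the vial, the outer hood still nested on it, the knob let go (horizontal distance between vial and stand below 0.005 m and z of vial in the frame of stand between 0.006 and 0.014 m and angle between vial's own z axis and vertical below 0.15 rad and horizontal distance between inner_hood and stand below 0.009 m and z of inner_hood in the frame of stand between 0.006 and 0.0135 m and angle between inner_hood's own z axis and vertical below 0.05 rad and z of outer_hood in the frame of inner_hood between 0.04 and 0.052 m and horizontal distance between outer_hood and inner_hood below 0.008 m and contact force between the fingers and inner_hood below 0.1 N), for 0.2 s.
At the end, for the whole second after the job is handed in: Vial home in the bore (5 mm off axis, 4 mm high, 0.15 rad tilt at most); inner hood seated on the foot (9 mm, 3.5 mm, 0.05 rad), untouched; fingers hold the outer hood level (0.2 rad), under 0.03 m/s, within 80 mm of the stand's axis, rim above the knob's top (origin 140 mm above the inner's) (horizontal distance between vial and stand below 0.005 m and z of vial in the frame of stand between 0.006 and 0.014 m and angle between vial's own z axis and vertical below 0.15 rad and horizontal distance between inner_hood and stand below 0.009 m and z of inner_hood in the frame of stand between 0.006 and 0.0135 m and angle between inner_hood's own z axis and vertical below 0.05 rad and z of outer_hood in the frame of inner_hood above 0.14 m and horizontal distance between outer_hood and stand below 0.08 m and angle between outer_hood's own z axis and vertical below 0.2 rad and contact force between the fingers and outer_hood above 0.5 N and contact force between outer_hood and inner_hood below 0.05 N and contact force between outer_hood and stand below 0.05 N and contact force between outer_hood and tray below 0.05 N and contact force between each of the arm, the fingers and inner_hood below 0.1 N and linear speed of outer_hood below 0.03 m/s and linear speed of inner_hood below 0.02 m/s); the arm keeps its last pose, push and grip.
It fails at once if the outer hood is parted from the inner one (by more than 10 mm) while the inner hood is not seated on the stand: lifted off too early, or the inner hood is disturbed or comes along with it (z of outer_hood in the frame of inner_hood above 0.056 m and not (horizontal distance between inner_hood and stand below 0.009 m and z of inner_hood in the frame of stand between 0.006 and 0.0135 m and angle between inner_hood's own z axis and vertical below 0.05 rad)).
It fails at once if the hood is dropped on the stand (faster than 0.25 m/s within 30 mm of its seat) (horizontal distance between inner_hood and stand below 0.015 m and z of inner_hood in the frame of stand below 0.04 m and linear speed of inner_hood above 0.25 m/s).
It fails at once if a bystander is pushed more than 30 mm or tipped over (distance of any of stout_vial_a, stout_vial_b, gel_bottle, tape_roll, gallipot, thermometer from where it was at the start of the episode above 0.03 m or angle between any of stout_vial_a, stout_vial_b, gel_bottle, tape_roll, gallipot's own z axis and vertical above 0.5 rad).
It also fails if it takes over 72 s, if anything falls off the work surface, if the arm or the gripper's body presses on something with over 40 N, if the wrist force passes 120 N, or if a joint passes its speed limit or range.

ROBOT

A 6-joint arm with a two-finger parallel gripper is mounted at the origin on the work surface. World frame = base frame: x ahead of the robot, y to its left, z up, the work surface at z = 0. Lengths are in m, angles in rad, forces in N, time in s.
With the tool pointing down it reaches from about 0.275 to 0.975 m from the base axis. Payload 8.4 kg.
Tool frame: the origin (TCP) lies at the very end of the fingers, on their centre line; the grasp point (between the pads) lies 19 mm behind it; z points along the fingers, y is the line along which they close (so a half turn about z gives the same grasp; the last joint's range is limited). The gripper opens to 92 mm and grips with 3 to 60 N. Pads are 20 mm wide; open, the fingers measure 128 mm over their backs; the gripper's body (75 mm by 189 mm) begins 69 mm behind the grasp point.
Start: joints at [-1.346, 0.353, 1.633, -0, 1.155, -0.002], TCP at [0.141, -0.609, 0.215] pointing down, gripper open.
Joint ranges: [-2.63, 2.63], [-0.92, 2.1], [0.06, 2.66], [-1.3, 4.44], [0, 2.69], [-3.02, 3.02]. Speed limits (rad/s): [2.22, 2.22, 2.79, 3.14, 3.14, 3.14].

INTERFACE

Orientations are given as a 3x3 rotation matrix whose columns are the frame's x, y, z axes.
In Python, from plant import env, get_image, calibration gives the robot as it stands.
- The arm moves only by the tool play_rows, never from a script. Its argument "moves" is a list of rows, each a list of 3 entries, a list of its own where there are three numbers: the shift along the world's x, y, z in units of 100 mm (1.0 is 100 mm), then the turn about the world's z in units of 120 degrees (1.0 is 120 degrees), then the opening, from -1 (shut) to 1 (fully open). In form: [[[dx, dy, dz], spin, claw], ...]. A call has 1 to 10 rows; each row is the pose to reach, as a shift and turn from the pose commanded when the call began; what a row does not reach only later rows make up. A row lasts 1/8 s, in which the tool goes at most 62.5 mm and 10.7 degrees, less where a joint would pass 70% of its speed; a pose out of reach is approached as far as the arm can. A call with a number of a shift or a turn outside -1 to 1 is refused whole. A call with a gripper value outside its range is refused whole. The fingers move at their own pace and stop on an object; the grip force is fixed at half the most. Time passes only in rows, so rows that repeat a pose let the fingers close. It gives the time, the measured TCP pose, the force, the opening and the grip force at its end, in the units of the state.
- env.get_state(): the state, without advancing time (a new reading comes with each control period).
- get_image(name): name is "side" or "top" or "wrist"; returns the picture (400x640x3 uint8, blue, green, red); there is no depth.
- calibration(name): a dict with "fx", "fy", "cx", "cy" (pixels), "position" and "attitude" of the camera in the world. Camera axes: x right, y up, looking along -z (the intrinsics and any distortion apply to the point x, -y, -z); pixel columns grow to the right and rows downward; lengths in m; the calibration is good to about 2 mm. A picture is of the moment at which its call begins: read the wrist's pose just before it. calibration takes no time and is no camera call; for the wrist camera it gives the pose at the moment of the call.
- env.finish_job(): hands the job in; it is judged then, once.
The state is a dict: "time": time; "joints": joint angles; "dq": joint speeds; "joint_efforts": joint torques, N m; "tcp_pos": TCP position; "tool_rot": TCP orientation; "force": force on the tool from outside, world axes, zero at the start; "ft_torque": the same for the moment, N m; "gripper_width": finger opening in m; "grip_force": force on a finger pad.
Only numpy, scipy, OpenCV 4.12 (cv2) and the standard library are available. Lean on these libraries where they do the work, as an engineer would, in place of code of your own. Each camera call takes 0.05 s, during which the arm holds its last target. There are 200 camera calls.

## Working session

There is one attempt and no reset: what is moved stays moved. The work goes in short steps, Python scripts to look and compute and a tool call to move; the robot and the scene stay as the last step left them, time stands still between calls to the robot, and variables do not carry over. Pictures are saved under pics/ and viewed, at most 10 in all, crops included, and the job is handed in when it is done.

Besides the shell and the picture viewer there is one more tool, called as name([rows], argument=value, ...), one row to a line, values as JSON. play_rows: Moves the arm, as the interface text tells. Shifts and turns lie within -1 to 1; 1 stands for 100 mm of shift or 120 degrees of turn. Its arguments: {"type":"object","properties":{"moves":{"type":"array","items":{"type":"array"}}},"required":["moves"]}

```bash
mkdir -p pics; ls
python3 - <<'E'
from plant import env,get_image,calibration
import cv2
for n in("top","side"):
    cv2.imwrite(f"pics/{n}0.png",get_image(n)); print(n,calibration(n))
s=env.get_state();print(s["time"],s["tcp_pos"],s["tool_rot"],s["gripper_width"])
E
```

```text
pics
top {'fx': 480.18845103891874, 'fy': 480.18845103891874, 'cx': 321.6949877434609, 'cy': 209.18034394656735, 'position': array([0.41694111, 0.0142899 , 1.32666326]), 'attitude': array([[-6.09551107e-03,  9.96526869e-01, -8.30484449e-02],
       [-9.99981421e-01, -6.07052850e-03,  5.53328434e-04],
       [ 4.72587010e-05,  8.30502747e-02,  9.96545358e-01]])}
side {'fx': 384.4921101491859, 'fy': 384.4921101491859, 'cx': 323.4589083069469, 'cy': 198.6517917598941, 'position': array([0.38600406, 0.72448558, 0.71415909]), 'attitude': array([[-0.97951642,  0.13432997, -0.15001015],
       [-0.20112914, -0.6166779 ,  0.76108832],
       [ 0.00972902,  0.77566992,  0.6310638 ]])}
0.1 [ 0.14042037 -0.60858105  0.21396477] [[ 9.74404620e-01  2.24801168e-01 -2.66447489e-04]
 [ 2.24801326e-01 -9.74403896e-01  1.18802860e-03]
 [ 7.44274586e-06 -1.21751831e-03 -9.99999259e-01]] 0.09197273606517875
```

View pics/top0.png

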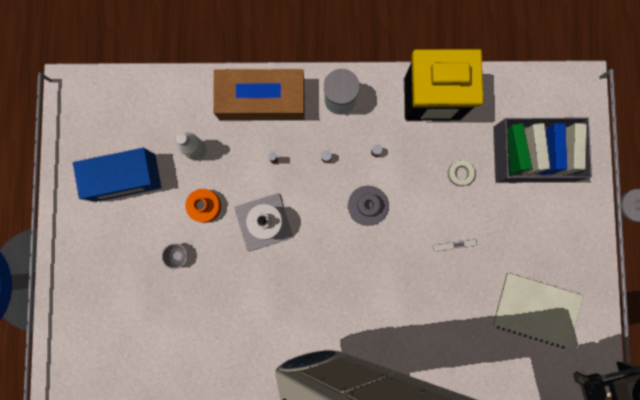

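View pics/side0.png

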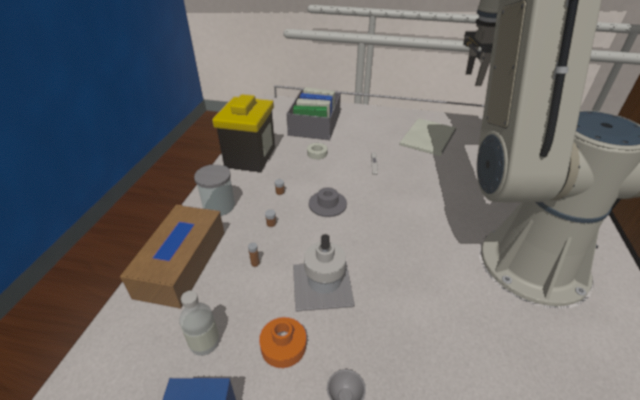

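The top view shows the tall vial at about (272,157), the stout vials at (326,157) and (377,151), the stand at (368,205), and the nested hoods on the tray at (263,221). The orange decoy is at (203,205). The side view confirms the tall vial at (253,255). I'll zoom in next.

```bash
cat > h.py <<'E'
from plant import env,get_image,calibration
import cv2,numpy as np
def ray(n,u,v,z,c=None):
    c=c or calibration(n); A=np.array(c["attitude"]);p=np.array(c["position"])
    d=A@np.array([(u-c["cx"])/c["fx"],-(v-c["cy"])/c["fy"],-1])
    return p+d*(z-p[2])/d[2]
def proj(n,P,c=None):
    c=c or calibration(n);q=np.array(c["attitude"]).T@(np.array(P)-c["position"])
    return np.array([c["cx"]-c["fx"]*q[0]/q[2],c["cy"]+c["fy"]*q[1]/q[2]])
E
python3 - <<'E'
from h import *
a=cv2.imread("pics/top0.png")[130:260,230:400]
cv2.imwrite("pics/t1.png",cv2.resize(a,None,fx=4.6,fy=4.6,interpolation=cv2.INTER_CUBIC))
for n,u,v,z in[("vial",272,154,.065),("stand",368,205,.042),("knob",263,220,.148),("sv",326,157,.042),("sv",377,151,.042)]:print(n,ray("top",u,v,z))
E
```

```text
vial [0.67028714 0.14497759 0.065     ]
stand [ 0.53451194 -0.11089132  0.042     ]
knob [0.48935416 0.15809494 0.148     ]
sv [0.66578053 0.00104925 0.042     ]
sv [ 0.68141599 -0.13737319  0.042     ]
```

View pics/t1.png

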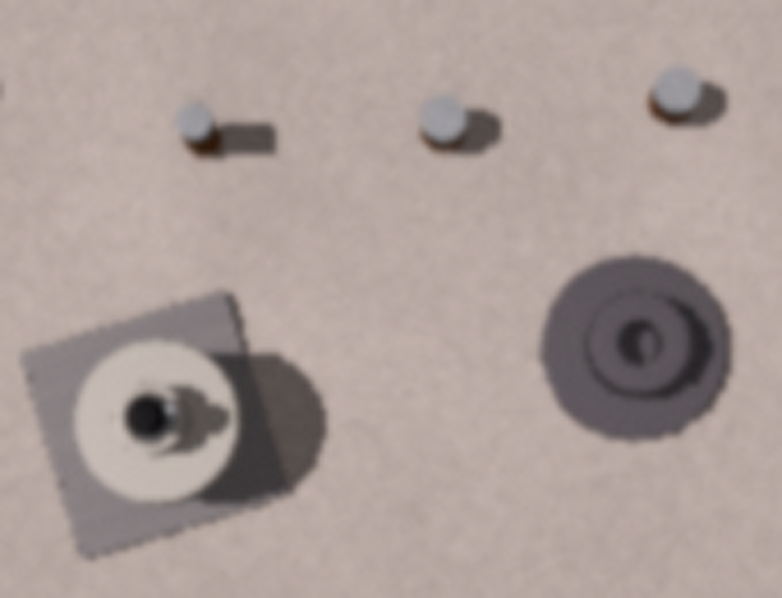

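play_rows([
  [[0.35,0.5,0.2],0,1],
  [[0.7,1.0,0.35],0,1],
  [[0.7,1.0,0.35],0,1],
])

```text
time: 0.48
tcp_pos: [0.2123, -0.5067, 0.2506]
tool_rot: [[0.974, 0.228, 0.001], [0.228, -0.974, -0.0], [0.001, 0.0, -1.0]]
force: [0.2, 0.3, 0.9]
gripper_width: 0.0917
grip_force: 0.0
```

play_rows([
  [[0.35,0.5,0],0,1],
  [[0.7,1.0,0],0,1],
])

```text
time: 0.72
tcp_pos: [0.2807, -0.4084, 0.2492]
tool_rot: [[0.975, 0.223, -0.0], [0.223, -0.975, 0.0], [-0.0, -0.0, -1.0]]
force: [1.9, -0.0, 0.2]
gripper_width: 0.0918
grip_force: 0.0
```

play_rows([
  [[0.35,0.5,0],0,1],
  [[0.7,1.0,0],0,1],
])

```text
time: 0.98
tcp_pos: [0.3512, -0.3081, 0.2494]
tool_rot: [[0.975, 0.224, -0.0], [0.224, -0.975, -0.0], [-0.0, 0.0, -1.0]]
force: [1.5, -0.4, 0.4]
gripper_width: 0.0916
grip_force: 0.0
```

play_rows([
  [[0.35,0.5,0],0,1],
  [[0.7,1.0,0],0,1],
])

```text
time: 1.23
tcp_pos: [0.4214, -0.208, 0.2494]
tool_rot: [[0.975, 0.224, 0.0], [0.224, -0.975, -0.0], [-0.0, 0.0, -1.0]]
force: [0.4, -0.5, -0.2]
gripper_width: 0.0918
grip_force: 0.0
```

play_rows([
  [[0.35,0.5,0],0.05,1],
  [[0.7,1.0,0],0.1,1],
  [[0.7,1.0,0],0.1,1],
  [[0.7,1.0,0],0.1,1],
])

```text
time: 1.72
tcp_pos: [0.4903, -0.1094, 0.249]
tool_rot: [[0.906, 0.423, -0.001], [0.423, -0.906, -0.0], [-0.001, -0.0, -1.0]]
force: [-0.7, -0.1, -0.2]
gripper_width: 0.0919
grip_force: 0.0
```

Run:
```python
from h import *
s=env.get_state();c=calibration("wrist");im=get_image("wrist");cv2.imwrite("pics/w1.png",im)
print(s["time"],s["tcp_pos"],s["tool_rot"],s["joints"]);print(c)
print(proj("wrist",[.533,-.111,.042],c),proj("wrist",[.665,.145,.065],c))
print([ray("top",*p) for p in[(272.6,156.5,.065),(368.5,205.5,.01),(369.1,204.6,.042),(262.6,220.65,.148),(263.9,221.5,.088)]])
```

```text
1.725 [ 0.49025689 -0.10943656  0.24900966] [[ 9.06298493e-01  4.22636273e-01 -1.27345066e-03]
 [ 4.22636232e-01 -9.06299353e-01 -3.14060284e-04]
 [-1.28686078e-03 -2.53574026e-04 -9.99999140e-01]] [-2.22188494e-01  1.26775285e-01  1.85041880e+00 -6.38688654e-04
  1.16557158e+00  9.12507600e-01]
{'fx': 315.39004753981834, 'fy': 315.39004753981834, 'cx': 320.6307767445371, 'cy': 198.39912189681684, 'position': array([ 0.56119654, -0.07695175,  0.41911771]), 'attitude': array([[ 4.23374645e-01,  8.69587657e-01,  2.54108670e-01],
       [-9.05954689e-01,  4.06345720e-01,  1.18866553e-01],
       [ 1.08917135e-04, -2.80536026e-01,  9.59843490e-01]])}
[336.57614226 141.40337771] [ 147.99732331 -108.929312  ]
[array([0.66353745, 0.14336427, 0.065     ]), array([ 0.53604985, -0.1153666 ,  0.01      ]), array([ 0.53557308, -0.11386193,  0.042     ]), array([0.48775973, 0.1590717 , 0.148     ]), array([0.48914547, 0.16307503, 0.088     ])]
```

View pics/w1.png

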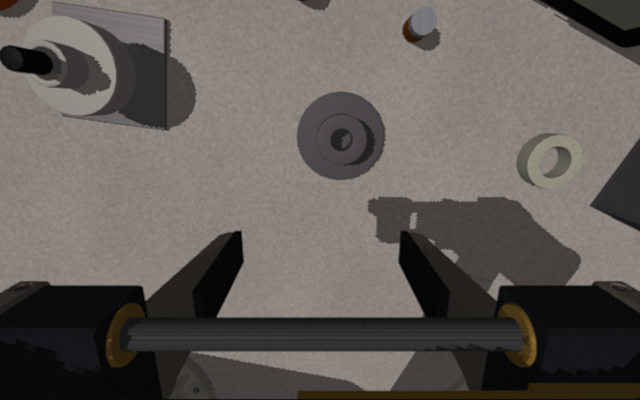

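The wrist view shows the stand's foot centred near (341,136) and its socket top near (341,139). I'll fit the outlines by matching projected circles to the segmented hulls.

```bash
cat >> h.py <<'E'
from scipy.optimize import least_squares
def hull(mask,u,v):
    n,l,_,_=cv2.connectedComponentsWithStats(mask.astype(np.uint8)); k=l[int(v),int(u)]
    ys,xs=np.nonzero(l==k); return cv2.convexHull(np.stack([xs,ys],1).astype(np.float32))
def cen(h):
    m=cv2.moments(h); return np.array([m["m10"],m["m01"]])/m["m00"]
def model(c,x,y,circs):   # circs: (z,r)
    t=np.linspace(0,2*np.pi,60)
    P=np.array([proj("",[x+r*np.cos(a),y+r*np.sin(a),z],c) for z,r in circs for a in t],np.float32)
    return cv2.convexHull(P)
def fit(h,c,x0,circs):
    return least_squares(lambda p:cen(model(c,*p,circs))-cen(h),x0,diff_step=1e-3).x
E
python3 - <<'E'
from h import *
c=dict(fx=315.39004753981834,fy=315.39004753981834,cx=320.6307767445371,cy=198.39912189681684,position=np.array([0.56119654,-0.07695175,0.41911771]),attitude=np.array([[4.23374645e-01,8.69587657e-01,2.54108670e-01],[-9.05954689e-01,4.06345720e-01,1.18866553e-01],[1.08917135e-04,-2.80536026e-01,9.59843490e-01]]))
for n,f,cc,p in[("wrist","w1",c,(308,136)),("top","top0",calibration("top"),(353,205))]:
    g=cv2.cvtColor(cv2.imread(f"pics/{f}.png"),6)
    bg=np.median(g[100:200,250:290] if n=="wrist" else g[170:185,300:340])
    h=hull(g<bg*.78,*p)
    m=model(cc,.535,-.114,[(0,.056),(.01,.056),(.042,.03)])
    print(n,g[p[1],p[0]],bg,cv2.contourArea(h),cv2.contourArea(m),cen(h),fit(h,cc,[.535,-.114],[(0,.056),(.01,.056),(.042,.03)]))
E
```

```text
wrist 76 135.0 6123.0 6093.937683530035 [340.7516468 135.5912679] [ 0.53750385 -0.1164384 ]
top 90 173.0 1308.0 1302.8102149586193 [367.89143731 205.33779307] [ 0.53697788 -0.11399101]
```

play_rows([
  [[0.25,0.5,0],0,1],
  [[0.45,1.0,0],0,1],
])

```text
time: 2.02
tcp_pos: [0.5359, -0.0102, 0.2497]
tool_rot: [[0.908, 0.418, 0.0], [0.418, -0.908, -0.0], [0.0, 0.001, -1.0]]
force: [0.5, 0.2, -0.9]
gripper_width: 0.0923
grip_force: 0.0
```

play_rows([
  [[0.25,0.5,0],0,1],
  [[0.45,1.0,0],0,1],
])

```text
time: 2.28
tcp_pos: [0.5813, 0.0905, 0.2496]
tool_rot: [[0.908, 0.42, 0.0], [0.42, -0.908, -0.0], [0.0, 0.001, -1.0]]
force: [1.1, 0.0, 1.1]
gripper_width: 0.0919
grip_force: 0.0
```

play_rows([
  [[0.36,0.57,-0.3],0,1],
  [[0.36,0.57,-0.5],0,1],
  [[0.36,0.57,-0.5],0,1],
  [[0.36,0.57,-0.5],0,1],
])

```text
time: 2.78
tcp_pos: [0.6167, 0.1462, 0.2004]
tool_rot: [[0.907, 0.421, 0.0], [0.421, -0.907, -0.0], [0.0, 0.0, -1.0]]
force: [-0.1, 0.9, -0.3]
gripper_width: 0.0919
grip_force: 0.0
```

Run:
```python
from h import *
s=env.get_state();c=calibration("wrist");im=get_image("wrist");cv2.imwrite("pics/w2.png",im)
np.save("w2c.npy",c,allow_pickle=True)
print(s["time"],s["tcp_pos"]);print(proj("",[.6635,.1434,.065],c),proj("",[.488,.159,.148],c))
```

```text
2.775 [0.61666656 0.14624346 0.20039598]
[343.06331754 146.21979735] [241.97653123 339.78359087]
```

View pics/w2.png

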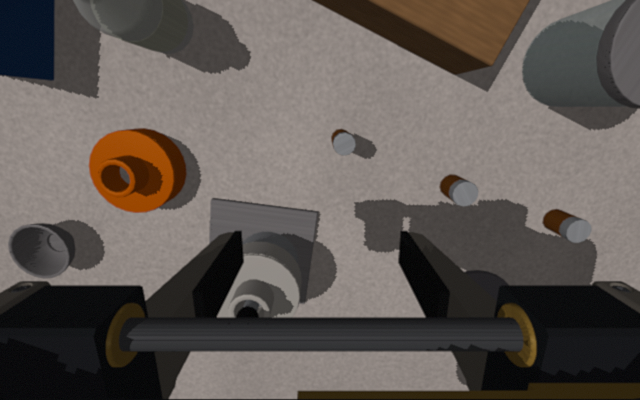

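The wrist view shows the vial's cap at about (344,142), with its body leaning towards (338,133).

Run:
```python
from h import *
c=np.load("w2c.npy",allow_pickle=True).item()
im=cv2.imread("pics/w2.png").astype(int)
b,r=im[...,0],im[...,2]
m=(b>r+2)&(b>110); m[:120]=0;m[165:]=0;m[:,:325]=0;m[:,365:]=0
ys,xs=np.nonzero(m);h=cv2.convexHull(np.stack([xs,ys],1).astype(np.float32))
print(len(xs),cen(h),cv2.boundingRect(h),cv2.contourArea(model(c,.665,.143,[(.065,.011)])),ray("",*cen(h),.065,c), ray("",344,142.5,.065,c))
```

```text
313 [343.98251029 143.3117284 ] (334, 133, 21, 21) 413.34595201024786 [0.66636514 0.14381885 0.065     ] [0.6670656  0.14414347 0.065     ]
```

play_rows([
  [[0.45,-0.03,-0.2],0,0.2],
  [[0.5,-0.03,-0.6],0,0.2],
  [[0.5,-0.03,-0.9],0,0.2],
  [[0.5,-0.03,-0.9],0,0.2],
])

```text
time: 3.32
tcp_pos: [0.6653, 0.1436, 0.1086]
tool_rot: [[0.907, 0.421, -0.003], [0.421, -0.907, -0.001], [-0.003, -0.001, -1.0]]
force: [-1.3, -0.3, 0.0]
gripper_width: 0.0557
grip_force: 0.0
```

play_rows([
  [[0,0,-0.35],0,0.2],
  [[0,0,-0.71],0,0.2],
  [[0,0,-0.71],0,0.2],
  [[0,0,-0.71],0,-0.4],
  [[0,0,-0.71],0,-1],
  [[0,0,-0.71],0,-1],
  [[0,0,-0.71],0,-1],
  [[0,0,-0.71],0,-1],
  [[0,0,-0.71],0,-1],
])

```text
time: 4.45
tcp_pos: [0.6672, 0.1451, 0.0395]
tool_rot: [[0.906, 0.423, 0.001], [0.423, -0.906, 0.0], [0.001, 0.0, -1.0]]
force: [-0.8, -1.1, 6.4]
gripper_width: 0.0212
grip_force: 30.0
```

play_rows([
  [[0,0,0],0,-1],
  [[0,0,0],0,-1],
  [[0,0,0.3],0,-1],
  [[0,0,0.6],0,-1],
  [[0,0,0.6],0,-1],
])

```text
time: 5.08
tcp_pos: [0.6682, 0.1454, 0.1009]
tool_rot: [[0.906, 0.423, 0.004], [0.423, -0.906, 0.001], [0.004, 0.001, -1.0]]
force: [-0.1, -1.2, -0.7]
gripper_width: 0.0213
grip_force: 30.0
```

Run:
```python
from h import *
for i in range(3):
    s=env.get_state();print(s["time"],s["tcp_pos"],s["gripper_width"],s["grip_force"],s["force"]);get_image("top")
cv2.imwrite("pics/w3.png",get_image("wrist")[120:400,140:500])
```

```text
5.075 [0.66815838 0.14542366 0.1008973 ] 0.021278131084514113 29.998163357377052 [-0.05027852 -1.21153434 -0.73875059]
5.125 [0.6670283  0.14514192 0.09919164] 0.021487112706538827 29.998227506875992 [-0.37322411  0.15098631 -0.39552423]
5.175 [0.66616053 0.14496188 0.09801407] 0.021139204036330156 29.998255223035812 [-0.36672782  0.46187311 -0.79528603]
```

View pics/w3.png

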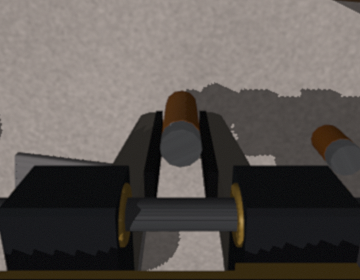

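The vial is held upright between the fingers, with its cap at crop (181,142). Next I'll carry it to the stand and re-measure there.

play_rows([
  [[-0.1,-0.1,0.5],0,-1],
  [[-0.3,-0.4,1.0],0,-1],
  [[-0.6,-0.8,1.0],0,-1],
])

```text
time: 5.65
tcp_pos: [0.6084, 0.065, 0.2014]
tool_rot: [[0.906, 0.424, 0.006], [0.424, -0.906, 0.001], [0.005, 0.002, -1.0]]
force: [0.0, -1.0, -0.4]
gripper_width: 0.0211
grip_force: 30.0
```

play_rows([
  [[-0.3,-0.4,0],0,-1],
  [[-0.6,-0.8,0],0,-1],
])

```text
time: 5.9
tcp_pos: [0.5449, -0.0161, 0.1975]
tool_rot: [[0.906, 0.423, -0.002], [0.423, -0.906, -0.0], [-0.002, -0.001, -1.0]]
force: [-0.0, -0.7, 0.1]
gripper_width: 0.0211
grip_force: 30.0
```

play_rows([
  [[-0.3,-0.4,0],0,-1],
  [[-0.65,-0.85,0.2],0,-1],
  [[-0.65,-0.85,0.2],0,-1],
  [[-0.65,-0.85,0.2],0,-1],
  [[-0.65,-0.85,0.2],0,-1],
])

```text
time: 6.52
tcp_pos: [0.4819, -0.0991, 0.2178]
tool_rot: [[0.906, 0.423, -0.001], [0.424, -0.906, 0.0], [-0.001, -0.001, -1.0]]
force: [0.6, -0.6, -0.4]
gripper_width: 0.0208
grip_force: 30.0
```

```bash
cat >> h.py <<'E'
def stand():
    s=env.get_state();c=calibration("wrist");im=get_image("wrist");g=cv2.cvtColor(im,6)
    u,v=np.round(proj("",[.537-.043,-.115,.01],c)).astype(int)
    h=hull(g<135*.78,u,v);C=[(0,.056),(.01,.056),(.042,.03)]
    print(s["time"],s["tcp_pos"],g[v,u],cv2.contourArea(h),cv2.contourArea(model(c,.537,-.115,C)),fit(h,c,[.537,-.115],C))
    return im,c
E
python3 - <<'E'
from h import *
for i in range(3): im,c=stand()
cv2.imwrite("pics/w4.png",im);np.save("w4c.npy",c,allow_pickle=True)
E
```

```text
6.525 [ 0.48186902 -0.09911759  0.21780502] 76 7112.0 7169.928385751671 [ 0.53745135 -0.11605164]
6.575 [ 0.4818861  -0.09908789  0.21786338] 76 7115.5 7167.925178093952 [ 0.53754751 -0.1161075 ]
6.625 [ 0.48185544 -0.09910719  0.21794565] 75 7117.0 7165.242094402551 [ 0.5375234  -0.11612245]
```

View pics/w4.png

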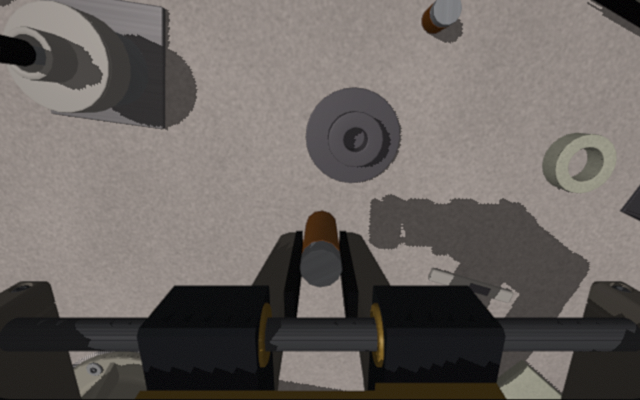

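The stand's foot is at (353,135) and the held vial's cap is at (321,264). I'll measure both in the same camera frame so any shared bias cancels.

Run:
```python
from h import *
c=np.load("w4c.npy",allow_pickle=True).item()
im=cv2.imread("pics/w4.png").astype(int);b,r=im[...,0],im[...,2]
sub=im[200:300,280:360]; 
m=(b>=r)&(b>75); m[:235]=0;m[292:]=0;m[:,:296]=0;m[:,345:]=0
h=hull(m,321,268);print(cv2.boundingRect(h),cen(h))
am=(r>b+25);am[:205]=0;am[292:]=0;am[:,:296]=0;am[:,345:]=0
h2=hull(am,321,225);print("amber",cv2.boundingRect(h2))
for z in(.240,.244):
  print(z,ray("",*cen(h),z,c),cv2.boundingRect(model(c,.482,-.099,[(z,.011)])))
print("whole model",cv2.boundingRect(model(c,.482,-.099,[(.244,.011),(.179,.011)])))
print("bottom model",cv2.boundingRect(model(c,.482,-.099,[(.179,.011)])),cen(model(c,.482,-.099,[(.179,.011)])))
```

```text
(0, 0, 640, 400) [319.5 199.5]
amber (302, 211, 38, 41)
0.24 [ 0.51284517 -0.0846539   0.24      ] (298, 242, 43, 40)
0.244 [ 0.51392245 -0.084167    0.244     ] (297, 246, 44, 40)
whole model (297, 206, 44, 80)
bottom model (304, 206, 32, 30) [319.72810576 221.03931836]
```

Run:
```python
from h import *
im=cv2.imread("pics/w4.png").astype(int)
print([tuple(im[r,321]) and (r,*map(int,im[r,321])) for r in list(range(205,217))+list(range(240,250))+list(range(278,296))])
print("row265",[(u,*map(int,im[262,u])) for u in list(range(294,306))+list(range(336,348))])
print("row225",[(u,*map(int,im[225,u])) for u in list(range(298,310))+list(range(332,346))])
```

```text
[(205, 138, 143, 152), (206, 138, 143, 153), (207, 138, 144, 153), (208, 137, 142, 150), (209, 127, 133, 142), (210, 86, 95, 108), (211, 36, 50, 70), (212, 11, 34, 59), (213, 16, 39, 63), (214, 17, 38, 62), (215, 22, 40, 64), (216, 18, 38, 62), (240, 34, 50, 74), (241, 52, 53, 58), (242, 56, 54, 52), (243, 56, 53, 53), (244, 54, 52, 52), (245, 55, 54, 53), (246, 54, 53, 52), (247, 54, 53, 52), (248, 56, 55, 55), (249, 58, 57, 57), (278, 66, 64, 64), (279, 65, 63, 62), (280, 64, 62, 62), (281, 64, 63, 62), (282, 64, 62, 61), (283, 63, 62, 62), (284, 61, 60, 59), (285, 62, 61, 61), (286, 78, 79, 82), (287, 118, 122, 129), (288, 138, 143, 152), (289, 140, 145, 154), (290, 139, 144, 153), (291, 140, 145, 154), (292, 142, 147, 156), (293, 141, 146, 155), (294, 139, 144, 153), (295, 134, 139, 147)]
row265 [(294, 8, 7, 7), (295, 6, 4, 5), (296, 8, 7, 6), (297, 7, 7, 7), (298, 6, 4, 5), (299, 11, 8, 9), (300, 28, 27, 27), (301, 53, 51, 51), (302, 63, 62, 61), (303, 62, 61, 61), (304, 61, 60, 61), (305, 63, 61, 61), (336, 61, 59, 59), (337, 61, 59, 60), (338, 61, 60, 60), (339, 63, 61, 61), (340, 55, 54, 54), (341, 30, 30, 28), (342, 6, 7, 6), (343, 5, 5, 6), (344, 6, 4, 6), (345, 5, 5, 5), (346, 7, 7, 5), (347, 8, 7, 4)]
row225 [(298, 135, 140, 147), (299, 136, 141, 150), (300, 136, 141, 150), (301, 134, 139, 147), (302, 134, 139, 147), (303, 138, 142, 151), (304, 133, 137, 147), (305, 89, 98, 112), (306, 39, 55, 80), (307, 16, 42, 72), (308, 14, 42, 71), (309, 16, 42, 72), (332, 11, 30, 51), (333, 13, 30, 50), (334, 11, 28, 48), (335, 30, 43, 59), (336, 83, 91, 102), (337, 131, 137, 145), (338, 141, 145, 154), (339, 137, 141, 150), (340, 133, 138, 146), (341, 134, 138, 147), (342, 133, 139, 147), (343, 133, 138, 147), (344, 134, 139, 147), (345, 135, 141, 149)]
```

Run:
```python
from h import *
c=np.load("w4c.npy",allow_pickle=True).item()
def f(p):
    x,y,z=p[:3];ax=np.array([np.cos(.4365),np.sin(.4365)])*p[3] if len(p)>3 else np.zeros(2)
    t=np.linspace(0,2*np.pi,180)
    def cir(x,y,z):return np.array([proj("",[x+.011*np.cos(a),y+.011*np.sin(a),z],c) for a in t])
    a=cir(x,y,z);b=cir(x+ax[0],y+ax[1],z-.065)
    return np.array([max(a[:,1])-286.8,min(b[:,1])-210.3,min(a[:,0])-300.4,max(a[:,0])-341.1,min(b[:,0])-305.2,max(b[:,0])-336.1])
for p0 in([.482,-.099,.244],[.482,-.099,.244,0.]):
    r=least_squares(f,p0,diff_step=1e-4,x_scale=.01);print(r.x,r.fun)
print(f([.4819,-.0991,.2435]))
```

```text
[ 0.47759675 -0.10183515  0.23717263] [-0.04642759  0.06168289 -0.34397952  0.24528092  0.46321482 -0.32787377]
[ 4.77246642e-01 -1.01999031e-01  2.36606728e-01  2.53811841e-04] [ 0.00882802 -0.01171575 -0.26461186  0.16518401  0.50145065 -0.36528567]
[-1.94414267 -3.95280839 -2.58415682 -0.06868836 -0.96162362 -0.74120894]
```

play_rows([
  [[0.5,-0.14,-0.1],0,-1],
  [[0.57,-0.16,-0.6],0,-1],
  [[0.57,-0.16,-1.0],0,-1],
  [[0.57,-0.16,-1.0],0,-1],
  [[0.57,-0.16,-1.0],0,-1],
  [[0.57,-0.16,-1.0],0,-1],
])

```text
time: 7.42
tcp_pos: [0.5398, -0.1161, 0.1205]
tool_rot: [[0.906, 0.423, 0.003], [0.423, -0.906, -0.001], [0.002, 0.002, -1.0]]
force: [-0.7, -0.1, -0.3]
gripper_width: 0.0213
grip_force: 30.0
```

Run:
```python
from h import *
s=env.get_state();print(s["time"],s["tcp_pos"],s["force"],s["ft_torque"])
im=get_image("side");u,v=proj("side",[.537,-.115,.06]).astype(int);print(u,v)
a=cv2.resize(im[v-45:v+45,u-60:u+60],None,fx=6,fy=6,interpolation=2)
im=get_image("wrist");cv2.imwrite("pics/m5.png",np.hstack([a[:480,:], im[100:340,240:400].repeat(2,0)[:480]])[:,:800])
```

```text
7.425 [ 0.53982412 -0.11613264  0.12048666] [-0.69207528 -0.13015977 -0.32630702] [-0.07005476 -0.0043492  -0.03208254]
328 187
```

View pics/m5.png

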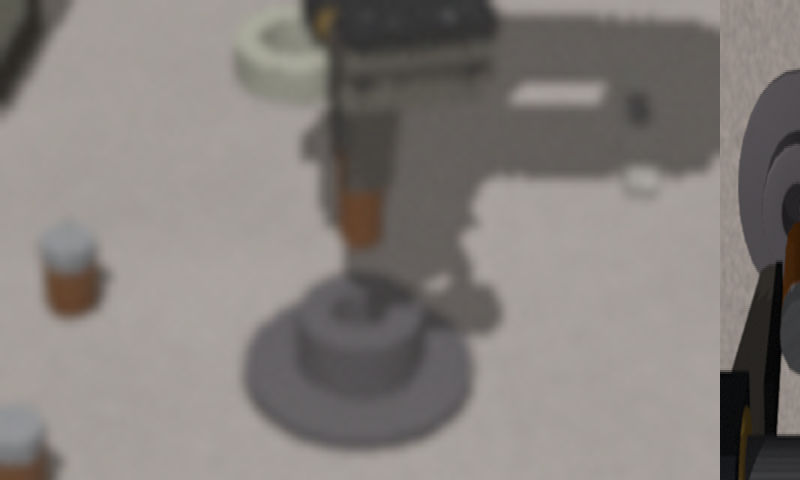

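The side view shows the vial centred above the bore, with the vial at about column 361 and the socket centre at about 360. I'll lower it.

play_rows([
  [[0,0.01,-0.2],0,-1],
  [[0,0.01,-0.32],0,-1],
  [[0,0.01,-0.36],0,-1],
  [[0,0.01,-0.4],0,-1],
  [[0,0.01,-0.44],0,-1],
  [[0,0.01,-0.44],0,-1],
  [[0,0.01,-0.44],0,-1],
])

```text
time: 8.4
tcp_pos: [0.5387, -0.115, 0.0748]
tool_rot: [[0.906, 0.422, 0.0], [0.422, -0.906, -0.0], [0.0, 0.0, -1.0]]
force: [-0.3, 1.0, 0.2]
gripper_width: 0.0212
grip_force: 30.0
```

play_rows([
  [[0,0,-0.08],0,-1],
  [[0,0,-0.14],0,-1],
  [[0,0,-0.2],0,-1],
  [[0,0,-0.24],0,-1],
  [[0,0,-0.25],0,-1],
  [[0,0,-0.25],0,-1],
  [[0,0,-0.25],0,-1],
])

```text
time: 9.28
tcp_pos: [0.5386, -0.115, 0.0496]
tool_rot: [[0.906, 0.423, 0.0], [0.423, -0.906, -0.0], [0.0, 0.0, -1.0]]
force: [0.3, 0.9, -0.4]
gripper_width: 0.0213
grip_force: 30.0
```

play_rows([
  [[0,0,0],0,-0.2],
  [[0,0,0],0,0.1],
  [[0,0,0],0,0.1],
  [[0,0,0],0,0.1],
  [[0,0,0],0,0.1],
  [[0,0,0.3],0,0.1],
  [[0,0,0.7],0,0.1],
  [[0,0,1.0],0,0.1],
  [[0,0,1.0],0,0.1],
])

```text
time: 10.4
tcp_pos: [0.5401, -0.1153, 0.1518]
tool_rot: [[0.906, 0.422, 0.004], [0.423, -0.906, -0.001], [0.004, 0.003, -1.0]]
force: [0.1, 0.2, 0.4]
gripper_width: 0.0502
grip_force: 0.0
```

play_rows([
  [[-0.3,0.2,0.5],0,1],
  [[-0.5,0.7,1.0],0,1],
  [[-0.5,1.0,1.0],0,1],
  [[-0.5,1.0,1.0],0,1],
])

```text
time: 10.9
tcp_pos: [0.4882, -0.0133, 0.2494]
tool_rot: [[0.905, 0.425, 0.0], [0.425, -0.905, 0.0], [0.001, -0.0, -1.0]]
force: [0.8, 0.1, 0.2]
gripper_width: 0.0883
grip_force: 0.0
```

play_rows([
  [[-0.2,0.5,0],0,1],
  [[-0.5,1.0,0],0,1],
  [[-0.5,1.0,0],0,1],
  [[-0.5,1.0,0],0,1],
  [[-0.5,1.0,0],0,1],
])

```text
time: 11.52
tcp_pos: [0.4391, 0.0839, 0.2491]
tool_rot: [[0.907, 0.421, -0.001], [0.421, -0.907, -0.0], [-0.001, 0.0, -1.0]]
force: [-0.1, -0.5, -0.3]
gripper_width: 0.0912
grip_force: 0.0
```

Run:
```python
from h import *
s=env.get_state();c=calibration("wrist");print(s["time"],s["tcp_pos"])
im=get_image("wrist");cv2.imwrite("pics/w6.png",im);np.save("w6c.npy",c,allow_pickle=True)
t=get_image("side");u,v=proj("side",[.537,-.115,.06]).astype(int)
t=cv2.resize(t[v-30:v+30,u-30:u+30],(400,400),interpolation=2)
cv2.imwrite("pics/m6.png",cv2.resize(np.hstack([im,t]),(800,308)))
print(proj("",[.4882,.160,.148],c))
```

```text
11.525 [0.43910979 0.0838613  0.24910071]
[261.35437678 108.03458491]
```

View pics/m6.png

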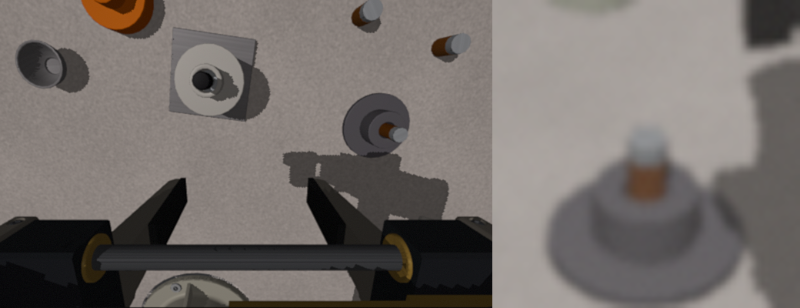

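The vial stands home in the bore. The knob is at about full-image (265,104). I'll measure it.

Run:
```python
from h import *
c=np.load("w6c.npy",allow_pickle=True).item();im=cv2.imread("pics/w6.png");g=cv2.cvtColor(im,6).astype(int)
for th in(25,32,40):
  h=hull(g<th,264,103);print(th,cv2.boundingRect(h),cen(h),cv2.contourArea(h))
m=model(c,.4882,.16,[(.148,.01),(.125,.01)]);print("model",cv2.boundingRect(m),cen(m),cv2.contourArea(m)); m=model(c,.4882,.16,[(.148,.01)]);print("top",cv2.boundingRect(m))
sub=im[118//1:]
b,r=im[...,0].astype(int),im[...,2].astype(int)
h=hull(g>142,245,90) ; print("hood",g[90,240],cv2.boundingRect(h),cen(h))
for z in[.088]: mm=model(c,.4882,.16,[(.088,.046),(.054,.046)]);print(cv2.boundingRect(mm),cv2.contourArea(h),cv2.contourArea(mm)); print(fit(h,c,[.488,.16],[(.088,.046),(.054,.046)]))
print([int(x) for x in g[103,240:290]]);print([int(x) for x in g[80:130,264]])
```

```text
25 (0, 0, 640, 400) [326.55406306 194.70402315] 248056.0
32 (251, 92, 27, 25) [263.64356787 104.37810945] 469.0
40 (251, 92, 27, 26) [263.58013468 104.45925926] 495.0
model (249, 95, 29, 26) [263.02691752 107.85397677] 555.6964380858117
top (249, 95, 25, 26)
hood 148 (227, 58, 84, 85) [263.88402201  95.5377423 ]
(226, 58, 92, 96) 4634.5 6800.083447860961
[0.49383019 0.17133795]
[145, 145, 146, 146, 146, 144, 143, 151, 146, 101, 49, 31, 34, 35, 36, 34, 32, 32, 32, 31, 30, 29, 29, 27, 26, 27, 26, 25, 26, 25, 22, 15, 8, 4, 1, 3, 16, 35, 47, 59, 75, 78, 74, 67, 63, 69, 79, 79, 62, 53]
[147, 145, 140, 135, 143, 145, 139, 133, 118, 73, 50, 52, 49, 28, 18, 27, 31, 29, 29, 28, 30, 27, 26, 26, 28, 25, 25, 23, 25, 23, 24, 22, 22, 21, 17, 14, 31, 60, 59, 69, 105, 138, 148, 143, 136, 128, 125, 140, 144, 143]
```

Run:
```python
from h import *
c=np.load("w6c.npy",allow_pickle=True).item();im=cv2.imread("pics/w6.png");g=cv2.cvtColor(im,6).astype(int)
print("knob",fit(hull(g<40,264,103),c,[.488,.16],[(.148,.01),(.125,.01)]))
h=cv2.convexHull(hull(g>135,245,90));mm=model(c,.49,.16,[(.088,.046)])
print(cv2.boundingRect(h),cv2.contourArea(h),cv2.boundingRect(mm),cv2.contourArea(mm),fit(h,c,[.488,.16],[(.088,.046)]))
# vial cap vs stand
hs=hull(g<105,460,150);print(cv2.boundingRect(hs),proj("",[.5375,-.1155,.075],c),proj("",[.5375,-.1155,.06],c))
t=cv2.imread("pics/top0.png");gt=cv2.cvtColor(t,6).astype(int);ct=calibration("top")
h=hull(gt>190,252,228);mm=model(ct,.49,.16,[(.088,.046)]);print(gt[228,252],cv2.boundingRect(h),cv2.contourArea(h),cv2.contourArea(mm),fit(h,ct,[.488,.16],[(.088,.046)]))
```

```text
knob [0.49096935 0.16060626]
(227, 57, 89, 92) 6361.0 (226, 56, 93, 96) 6823.739213470602 [0.49047748 0.16207828]
(0, 120, 640, 280) [519.69632001 174.60838178] [511.84376952 171.92087849]
189 (0, 0, 640, 400) 254961.0 993.0529727502726 [0.54552838 0.01913881]
```

play_rows([
  [[0.3,0.4,0],0,0.1],
  [[0.52,0.77,-0.2],0,0.1],
  [[0.52,0.77,-0.7],0,0.1],
  [[0.52,0.77,-0.7],0,0.1],
  [[0.52,0.77,-0.7],0,0.1],
  [[0.52,0.77,-0.7],0,0.1],
])

```text
time: 12.38
tcp_pos: [0.4917, 0.1618, 0.1815]
tool_rot: [[0.907, 0.422, 0.003], [0.422, -0.907, 0.001], [0.003, 0.0, -1.0]]
force: [0.8, 1.3, 1.1]
gripper_width: 0.0505
grip_force: 0.0
```

Run:
```python
from h import *
s=env.get_state();c=calibration("wrist");print(s["time"],s["tcp_pos"],s["gripper_width"])
im=get_image("wrist");cv2.imwrite("pics/w7.png",im[150:400,180:460])
m=model(c,.491,.161,[(.148,.01),(.125,.01)]);print(cv2.boundingRect(m))
```

```text
12.375 [0.49168317 0.16181797 0.18149316] 0.050463930816674045
(305, 202, 30, 38)
```

View pics/w7.png

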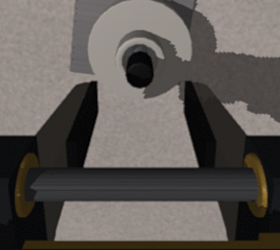

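This is my tenth and last picture. It shows the knob centred between the fingers at full-image (320,218), matching the model. From here on I'll use numbers only.

play_rows([
  [[0,0,-0.3],0,0.1],
  [[0,0,-0.5],0,0.1],
  [[0,0,-0.59],0,0.1],
  [[0,0,-0.59],0,0.1],
  [[0,0,-0.59],0,0.1],
  [[0,0,-0.59],0,0.1],
])

```text
time: 13.18
tcp_pos: [0.4911, 0.1621, 0.1214]
tool_rot: [[0.906, 0.423, 0.001], [0.423, -0.906, 0.0], [0.001, 0.0, -1.0]]
force: [-0.4, -0.3, -0.1]
gripper_width: 0.0507
grip_force: 0.0
```

play_rows([
  [[0,0,0],0,-0.3],
  [[0,0,0],0,-1],
  [[0,0,0],0,-1],
  [[0,0,0],0,-1],
  [[0,0,0],0,-1],
  [[0,0,0],0,-1],
  [[0,0,0],0,-1],
  [[0,0,0],0,-1],
])

```text
time: 14.18
tcp_pos: [0.4905, 0.1621, 0.1206]
tool_rot: [[0.906, 0.423, -0.0], [0.423, -0.906, 0.0], [0.0, -0.0, -1.0]]
force: [-0.6, 0.8, 0.9]
gripper_width: 0.0195
grip_force: 30.0
```

play_rows([
  [[0,0,0.08],0,-1],
  [[0,0,0.25],0,-1],
  [[0,0,0.5],0,-1],
  [[0,0,0.75],0,-1],
  [[0,0,0.95],0,-1],
  [[0,0,1.0],0,-1],
  [[0,0,1.0],0,-1],
])

```text
time: 15.05
tcp_pos: [0.4905, 0.1619, 0.2209]
tool_rot: [[0.906, 0.422, 0.001], [0.422, -0.906, 0.0], [0.001, 0.0, -1.0]]
force: [-0.7, -0.1, -3.8]
gripper_width: 0.0196
grip_force: 30.0
```

Run:
```python
from h import *
s=env.get_state();print(s["time"],s["tcp_pos"],s["gripper_width"],s["grip_force"],s["force"],s["ft_torque"])
# held hood check in side cam: bright white hood centroid vs prediction
im=get_image("side");cv2.imwrite("pics/s8.png",im);g=cv2.cvtColor(im,6)
c=calibration("side");C=[(.188,.046),(.154,.046)]
u,v=proj("",[.491,.161+.046,.171],c);m=model(c,.491,.162,C);print(cv2.boundingRect(m),cen(m))
x,y,w,h=cv2.boundingRect(m)
print([int(t) for t in g[int(v),x-6:x+w+6:2]]);print([int(t) for t in g[y-20:y+h+60:3,x+w//2]])
```

```text
15.05 [0.49053617 0.16194124 0.22090529] 0.019573764698360377 29.998424649238586 [-0.69914108 -0.05241794 -3.77662911] [-0.06853283 -0.02803401  0.01506164]
(303, 207, 46, 44) [325.90536744 228.69168391]
[161, 161, 160, 162, 157, 127, 126, 129, 131, 133, 133, 134, 134, 134, 135, 133, 132, 131, 129, 126, 123, 120, 114, 107, 131, 120, 97, 107, 131]
[54, 50, 81, 68, 70, 86, 72, 68, 69, 71, 102, 110, 107, 100, 116, 156, 162, 157, 133, 133, 133, 112, 120, 122, 122, 114, 75, 75, 75, 90, 122, 121, 121, 123, 121, 121, 120, 122, 120, 121, 122, 152]
```

play_rows([
  [[0.03,-0.12,0],0,-1],
  [[0.08,-0.36,0],0,-1],
  [[0.13,-0.66,0],0,-1],
  [[0.18,-0.96,0],0,-1],
])

```text
time: 15.6
tcp_pos: [0.5083, 0.0644, 0.2198]
tool_rot: [[0.906, 0.423, -0.001], [0.423, -0.906, -0.0], [-0.001, -0.0, -1.0]]
force: [0.0, 0.5, -2.7]
gripper_width: 0.0192
grip_force: 30.0
```

play_rows([
  [[0.05,-0.3,0],0,-1],
  [[0.1,-0.6,0],0,-1],
  [[0.15,-0.9,0],0,-1],
])

```text
time: 15.98
tcp_pos: [0.5232, -0.0258, 0.2198]
tool_rot: [[0.906, 0.422, -0.001], [0.422, -0.906, -0.0], [-0.001, -0.0, -1.0]]
force: [0.7, 0.1, -3.3]
gripper_width: 0.0193
grip_force: 30.0
```

play_rows([
  [[0.05,-0.3,0],0,-1],
  [[0.1,-0.6,0],0,-1],
  [[0.13,-0.8,0],0,-1],
  [[0.14,-0.9,0],0,-1],
  [[0.14,-0.9,0],0,-1],
  [[0.14,-0.9,0],0,-1],
])

```text
time: 16.73
tcp_pos: [0.5374, -0.1133, 0.2205]
tool_rot: [[0.906, 0.423, -0.0], [0.423, -0.906, 0.0], [-0.0, -0.0, -1.0]]
force: [-0.6, -1.3, -3.0]
gripper_width: 0.0195
grip_force: 30.0
```

Run:
```python
from h import *
s=env.get_state();print(s["time"],s["tcp_pos"],s["gripper_width"],s["force"],s["ft_torque"])
```

```text
16.725 [ 0.53737487 -0.11330862  0.22051739] 0.019461647177979144 [-0.62901434 -1.33997361 -2.96710651] [-0.01337957 -0.0038607  -0.00453925]
```

play_rows([
  [[0,-0.015,-0.1],0,-1],
  [[0,-0.015,-0.22],0,-1],
  [[0,-0.015,-0.3],0,-1],
  [[0,-0.015,-0.38],0,-1],
  [[0,-0.015,-0.46],0,-1],
  [[0,-0.015,-0.54],0,-1],
  [[0,-0.015,-0.6],0,-1],
  [[0,-0.015,-0.6],0,-1],
])

```text
time: 17.73
tcp_pos: [0.5372, -0.1154, 0.1601]
tool_rot: [[0.906, 0.423, -0.001], [0.423, -0.906, 0.0], [-0.001, -0.001, -1.0]]
force: [0.3, 0.5, -2.1]
gripper_width: 0.0193
grip_force: 30.0
```

play_rows([
  [[0,0,-0.06],0,-1],
  [[0,0,-0.12],0,-1],
  [[0,0,-0.18],0,-1],
  [[0,0,-0.24],0,-1],
  [[0,0,-0.3],0,-1],
  [[0,0,-0.35],0,-1],
  [[0,0,-0.36],0,-1],
  [[0,0,-0.36],0,-1],
  [[0,0,-0.36],0,-1],
])

```text
time: 18.85
tcp_pos: [0.5377, -0.1155, 0.1248]
tool_rot: [[0.906, 0.423, 0.0], [0.423, -0.906, -0.0], [0.0, 0.0, -1.0]]
force: [-0.2, -0.6, -4.0]
gripper_width: 0.019
grip_force: 30.0
```

Still hanging free, about 2 mm above its seat. I'll ease it down.

play_rows([
  [[0,0,-0.01],0,-1],
  [[0,0,-0.015],0,-1],
  [[0,0,-0.02],0,-1],
  [[0,0,-0.022],0,-1],
  [[0,0,-0.022],0,-1],
  [[0,0,-0.022],0,-1],
])

```text
time: 19.6
tcp_pos: [0.5376, -0.1155, 0.1226]
tool_rot: [[0.906, 0.423, 0.0], [0.423, -0.906, 0.0], [0.0, 0.0, -1.0]]
force: [-1.7, 0.9, 1.4]
gripper_width: 0.0192
grip_force: 30.0
```

play_rows([
  [[0,0,0],0,-0.3],
  [[0,0,0],0,0.2],
  [[0,0,0],0,0.6],
  [[0,0,0],0,0.6],
  [[0,0,0],0,0.6],
  [[0,0,0],0,0.6],
  [[0,0,0],0,0.6],
  [[0,0,0],0,0.6],
])

```text
time: 20.6
tcp_pos: [0.5375, -0.1155, 0.1224]
tool_rot: [[0.906, 0.423, 0.0], [0.423, -0.906, -0.0], [0.0, 0.0, -1.0]]
force: [1.0, 0.4, 0.6]
gripper_width: 0.0739
grip_force: 0.0
```

play_rows([
  [[0,0,0.4],0,0.6],
  [[0,0,0.8],0,0.6],
  [[-0.4,0.1,1.0],0,0.6],
  [[-0.45,0.1,1.0],0,0.6],
  [[-0.45,0.1,1.0],0,0.6],
  [[-0.45,0.1,1.0],0,0.6],
])

```text
time: 21.35
tcp_pos: [0.493, -0.1056, 0.2217]
tool_rot: [[0.906, 0.422, -0.001], [0.422, -0.906, 0.0], [-0.0, -0.0, -1.0]]
force: [-0.7, -0.9, 0.2]
gripper_width: 0.0736
grip_force: 0.0
```

Run:
```python
from h import *
s=env.get_state();c=calibration("wrist");print(s["time"],s["tcp_pos"],s["gripper_width"],s["force"])
im=get_image("wrist");cv2.imwrite("pics/w9.png",im);np.save("w9c.npy",c,allow_pickle=True);g=cv2.cvtColor(im,6).astype(int)
K=[(.150,.01),(.127,.01)];m=model(c,.5375,-.1155,K);print("K model",cv2.boundingRect(m),cv2.contourArea(m))
u,v=proj("",[.5375,-.1155,.148],c).astype(int)
for th in(32,40,50):
  h=hull(g<th,u,v);print(th,g[v,u],cv2.boundingRect(h),cv2.contourArea(h),fit(h,c,[.537,-.115],K))
O=[(.090,.046)];m=model(c,.5375,-.1155,O);print("O model",cv2.boundingRect(m),cv2.contourArea(m))
u,v=proj("",[.5375-.025,-.1155+.02,.09],c).astype(int);print(u,v,g[v,u])
for th in(110,120,130):
  h=hull(g>th,u,v);print(th,cv2.boundingRect(h),cv2.contourArea(h),fit(h,c,[.537,-.115],O))
```

```text
21.35 [ 0.49297032 -0.1056028   0.22173359] 0.07355735645086525 [-0.6969597  -0.89194789  0.17579266]
K model (340, 146, 29, 30) 619.6744778619613
32 17 (342, 146, 27, 28) 537.0 [ 0.53812537 -0.11528421]
40 17 (342, 146, 27, 28) 560.5 [ 0.53819593 -0.11521526]
50 17 (341, 146, 28, 28) 585.0 [ 0.53832009 -0.11503431]
O model (300, 101, 98, 98) 7289.763443639502
319 166 135
110 (0, 0, 640, 317) 194617.0 [ 0.51951997 -0.08971744]
120 (0, 0, 640, 317) 194524.0 [ 0.51950926 -0.08965838]
130 (100, 0, 540, 317) 136515.5 [ 0.52820105 -0.12790846]
```

play_rows([
  [[0.3,-0.07,0],0,0.6],
  [[0.45,-0.1,0],0,0.6],
  [[0.45,-0.1,-0.25],0,0.6],
  [[0.45,-0.1,-0.5],0,0.6],
  [[0.45,-0.1,-0.75],0,0.6],
  [[0.45,-0.1,-0.9],0,0.6],
  [[0.45,-0.1,-1.0],0,0.6],
  [[0.45,-0.1,-1.0],0,0.6],
  [[0.45,-0.1,-1.0],0,0.6],
])

```text
time: 22.52
tcp_pos: [0.5381, -0.1156, 0.1231]
tool_rot: [[0.906, 0.423, 0.001], [0.423, -0.906, -0.0], [0.001, 0.001, -1.0]]
force: [1.1, 0.1, -0.1]
gripper_width: 0.0735
grip_force: 0.0
```

play_rows([
  [[0,0,-0.1],0,0.6],
  [[0,0,-0.2],0,0.6],
  [[0,0,-0.26],0,0.6],
  [[0,0,-0.26],0,0.6],
  [[0,0,-0.26],0,0.6],
  [[0,0,-0.26],0,0.6],
])

```text
time: 23.28
tcp_pos: [0.5378, -0.1156, 0.0967]
tool_rot: [[0.906, 0.423, 0.001], [0.423, -0.906, -0.0], [0.0, 0.0, -1.0]]
force: [0.4, -0.1, -0.7]
gripper_width: 0.0735
grip_force: 0.0
```

Now close on the collar gradually.

play_rows([
  [[0,0,0],0,0.3],
  [[0,0,0],0,0.1],
  [[0,0,0],0,0],
  [[0,0,0],0,-0.05],
  [[0,0,0],0,-0.1],
  [[0,0,0],0,-0.3],
  [[0,0,0],0,-1],
  [[0,0,0],0,-1],
  [[0,0,0],0,-1],
  [[0,0,0],0,-1],
])

```text
time: 24.52
tcp_pos: [0.5375, -0.1155, 0.0964]
tool_rot: [[0.906, 0.423, -0.0], [0.423, -0.906, 0.0], [-0.0, -0.0, -1.0]]
force: [-0.3, -0.1, 0.8]
gripper_width: 0.0393
grip_force: 30.0
```

play_rows([
  [[0,0,0.03],0,-1],
  [[0,0,0.1],0,-1],
  [[0,0,0.2],0,-1],
  [[0,0,0.3],0,-1],
  [[0,0,0.4],0,-1],
  [[0,0,0.4],0,-1],
])

```text
time: 25.28
tcp_pos: [0.5382, -0.1156, 0.1375]
tool_rot: [[0.906, 0.423, 0.002], [0.423, -0.906, -0.0], [0.002, 0.001, -1.0]]
force: [-0.0, -0.6, -1.4]
gripper_width: 0.0391
grip_force: 30.0
```

play_rows([
  [[0,0,0.1],0,-1],
  [[0,0,0.25],0,-1],
  [[0,0,0.4],0,-1],
  [[0,0,0.55],0,-1],
  [[0,0,0.7],0,-1],
  [[0,0,0.8],0,-1],
  [[0,0,0.8],0,-1],
  [[0,0,0.8],0,-1],
  [[0,0,0.8],0,-1],
])

```text
time: 26.4
tcp_pos: [0.5371, -0.1154, 0.2157]
tool_rot: [[0.906, 0.423, -0.001], [0.423, -0.906, 0.0], [-0.001, -0.001, -1.0]]
force: [-0.4, 0.3, -0.6]
gripper_width: 0.039
grip_force: 30.0
```

Run:
```python
from h import *
s=env.get_state();print(s["time"],s["tcp_pos"],s["gripper_width"],s["grip_force"],s["force"],abs(np.array(s["dq"])).max())
c=calibration("side");im=get_image("side");cv2.imwrite("pics/s10.png",im);g=cv2.cvtColor(im,6).astype(int)
for n,P in[("outer skirt",[.5375,-.07,.19]),("gap",[.5375,-.1055,.163]),("knob",[.5375,-.1055,.138]),("inner roof",[.52,-.095,.086]),("bell",[.5375,-.0765,.05]),("foot",[.5375,-.068,.01])]:
    u,v=proj("",P,c).astype(int);print(n,(u,v),im[v,u],g[v-1:v+2,u-1:u+2].mean().round())
u=int(proj("",[.5375,-.1155,.1],c)[0]);print([(v,int(g[v,u])) for v in range(100,235,3)])
```

```text
26.4 [ 0.53714813 -0.11541246  0.21573071] 0.03898442678871539 29.99962829053402 [-0.36877489  0.30315808 -0.59534276] 0.001174244609169003
outer skirt (np.int64(325), np.int64(157)) [127 131 134] 132.0
gap (np.int64(328), np.int64(158)) [128 132 135] 132.0
knob (np.int64(328), np.int64(166)) [46 47 49] 46.0
inner roof (np.int64(333), np.int64(185)) [149 147 145] 146.0
bell (np.int64(325), np.int64(198)) [125 123 122] 123.0
foot (np.int64(324), np.int64(211)) [103 101 104] 104.0
[(100, 52), (103, 54), (106, 53), (109, 51), (112, 59), (115, 84), (118, 66), (121, 80), (124, 81), (127, 59), (130, 69), (133, 67), (136, 75), (139, 80), (142, 79), (145, 115), (148, 148), (151, 152), (154, 132), (157, 132), (160, 131), (163, 67), (166, 47), (169, 47), (172, 76), (175, 88), (178, 112), (181, 126), (184, 147), (187, 146), (190, 122), (193, 121), (196, 121), (199, 122), (202, 123), (205, 121), (208, 120), (211, 104), (214, 98), (217, 134), (220, 162), (223, 161), (226, 162), (229, 162), (232, 163)]
```

```bash
python3 -c "
from plant import env
print(env.finish_job())"
```

```text
the job is handed in; nothing more can be done
None
```

The job is handed in, with no verdict returned: the vial is in the bore and the inner hood on the foot over it, both let go, and the gripper is holding the outer hood still, about 25 mm clear of the knob's top.

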